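Switch on a guarded toggle

TASK

Switch on the toggle under the red guard: lift the guard well up with a fingertip under its lip and keep it up while the fingertip pushes the toggle all the way over to the far side, towards the hinge, then take the finger away so that the guard drops and is shut over the toggle. Only push, gently: do not grip or force anything on the switch box, leave the yellow-guarded switch as it is, and leave the loose things where they stand.

Things in the scene. Friction and masses are not known exactly. Their poses are not given: they have to be found in the camera images.
- red_unit: Grey switch box with the red guard, fixed to the worktop: housing 120 (x) x 90 (y) x 50 (z) mm. Origin at the centre of its underside; its x points from its front (lip side, facing roughly left as the robot sees it, +y) to its rear, z up. A metal toggle stands on its centre line under the guard: pivot at (-18, 0, 54) mm, in a bush 8 mm high, 21 mm across.
- red_hinge (a point): Middle of the hinge axis of the red guard, at (14, 0, 58) mm of its box; the axis runs along the box's y. The guard is a box-shaped cover 78 long, 60 wide, 42 mm high, open only below; its front lifts up and back. Its front wall is 75 mm in front of the hinge, 1 mm in front of the housing's front face.
- red_lip (a point): Centre of the bead (radius 2.5 mm) along the outer edge of the red guard's lip, 89.5 mm from the hinge; shut, it is at (-75, 0, 67) mm of the box. The lip, 50 mm wide, 3 mm thick, slopes 20 degrees forward and up from the foot of the front wall, 61 mm above the worktop. A finger tilted some 35 degrees, pointing down and to the rear, reaches under it.
- red_guard (a joint): Angle of the red guard: 0 shut, grows as the front lifts, stop at 1.5 rad. A light spring and its weight (under 2 N at the lip) shut it from any angle once let go, so it must be held up while the toggle is moved: the lip can rest on the front of the same finger whose tip moves the toggle.
- red_lever (a joint): Angle of the toggle under the red guard: 0 = off (leans 0.35 rad to the box's front), 0.7 rad = on, at the stop (leans 0.35 rad to the rear, towards the hinge). It stays where it is left; about 1 N at its tip moves it.
- red_lever_tip (a point): Top end of the round metal toggle under the red guard, on its axis, 32 mm from its pivot; the toggle is 11 mm thick near the top. Moves with it.
- yellow_unit: Grey switch box with the yellow guard, fixed to the worktop: housing 120 (x) x 90 (y) x 50 (z) mm. Origin at the centre of its underside; its x points from its front (lip side, facing roughly left as the robot sees it, +y) to its rear, z up. A metal toggle stands on its centre line under the guard: pivot at (-18, 0, 54) mm, in a bush 8 mm high, 21 mm across.
- yellow_hinge (a point): Middle of the hinge axis of the yellow guard, at (14, 0, 58) mm of its box; the axis runs along the box's y. The guard is a box-shaped cover 78 long, 60 wide, 42 mm high, open only below; its front lifts up and back. Its front wall is 75 mm in front of the hinge, 1 mm in front of the housing's front face.
- yellow_lip (a point): Centre of the bead (radius 2.5 mm) along the outer edge of the yellow guard's lip, 89.5 mm from the hinge; shut, it is at (-75, 0, 67) mm of the box. The lip, 50 mm wide, 3 mm thick, slopes 20 degrees forward and up from the foot of the front wall, 61 mm above the worktop. A finger tilted some 35 degrees, pointing down and to the rear, reaches under it.
- yellow_guard (a joint): Angle of the yellow guard: 0 shut, grows as the front lifts, stop at 1.5 rad. A light spring and its weight (under 2 N at the lip) shut it from any angle once let go, so it must be held up while the toggle is moved: the lip can rest on the front of the same finger whose tip moves the toggle.
- yellow_lever (a joint): Angle of the toggle under the yellow guard: 0 = off (leans 0.35 rad to the box's front), 0.7 rad = on, at the stop (leans 0.35 rad to the rear, towards the hinge). It stays where it is left; about 1 N at its tip moves it.
- yellow_lever_tip (a point): Top end of the round metal toggle under the yellow guard, on its axis, 32 mm from its pivot; the toggle is 11 mm thick near the top. Moves with it.
- black_cap_vial: Loose small glass vial with a black cap, 32 mm across, 50 mm high, standing upright; a bystander. Origin at the centre of its underside, z up.
- white_boat: Loose white plastic weighing boat, 67 x 67 x 16 mm; a bystander. Origin at the centre of its underside.
- tape_roll: Loose roll of white labels lying flat, 60 mm across, 22 mm high; a bystander. Origin at the centre of its underside.
- bench_marker: Loose black and white marker pen lying flat, 133 mm long, 13 mm thick; a bystander. Origin at the centre of its underside.

How it is judged:
On the way, in this order (a step that is already met when the one before it is completed fails the run):
1. the red guard is lifted (over 0.5 rad) with its toggle still off (value of joint red_guard above 0.5 rad and value of joint red_lever below 0.2 rad), for 0.1 s.
2. the toggle is pushed fully over to on while the guard is held up (over 0.25 rad) (value of joint red_lever above 0.6 rad and value of joint red_guard above 0.25 rad), for 0.1 s.
At the end, for the whole second after the job is handed in: The red guard is shut (under 0.06 rad) over its toggle, which is on (over 0.6 of 0.7 rad); the yellow guard is shut (under 0.06 rad) with its toggle off (under 0.15 rad); each loose thing is within 20 mm of where it stood and the vial is upright (within 0.2 rad) (value of joint each of red_guard, yellow_guard below 0.06 rad and value of joint red_lever above 0.6 rad and value of joint yellow_lever below 0.15 rad and distance of each of black_cap_vial, white_boat, tape_roll, bench_marker from where it was at the start of the episode below 0.02 m and angle between black_cap_vial's own z axis and vertical below 0.2 rad); the robot touches nothing.
It fails at once if the yellow guard is lifted or its toggle moved (value of joint yellow_guard above 0.15 rad or value of joint yellow_lever above 0.2 rad).
It fails at once if a switch box is gripped or forced (fingers press it with more than 35 N) (contact force between the fingers and red_unit above 35 N or contact force between the fingers and yellow_unit above 35 N).
It fails at once if a loose thing is lifted, carried or knocked more than 30 mm away (distance of any of black_cap_vial, white_boat, tape_roll, bench_marker from where it was at the start of the episode above 0.03 m).
It also fails if it takes over 46 s, if anything falls off the work surface, if the arm or the gripper's body presses on something with over 40 N, if the wrist force passes 120 N, or if a joint passes its speed limit or range.

ROBOT

A 6-joint arm with a two-finger parallel gripper is mounted at the origin on a cart in front of the work surface, level with it; the furniture and walls round the work are solid. World frame = base frame: x ahead of the robot, y to its left, z up, the work surface at z = 0. Lengths are in m, angles in rad, forces in N, time in s.
With the tool pointing down it reaches from about 0.4 to 0.925 m from the base axis. Payload 3.4 kg.
Tool frame: the origin (TCP) lies on the mounting face of the last link; the fingertips stand 173 mm ahead of it and the grasp point (between the pads) lies 155 mm ahead of it; z points along the fingers, y is the direction in which the jaws open and shut (so a half turn about z gives the same grasp; the last joint's range is limited). The gripper opens to 85 mm and grips with 20 to 120 N. Pads are 22 mm wide; open, the fingers measure 114 mm over their backs; the gripper's body (76 mm by 85 mm) begins 54 mm behind the grasp point. The pads swing forward as they close: fully open they stand 13 mm farther back than shut.
Start: joints at [1.248, 0.307, 1.506, -0, 1.328, -0.073], TCP at [0.142, 0.557, 0.405] pointing down, gripper open.
Joint ranges: [-3.12, 3.12], [-1.05, 2.28], [0.14, 2.33], [-1.42, 4.57], [0.1, 2.73], [-2.68, 2.68]. Speed limits (rad/s): [2.57, 2.57, 3.14, 3.14, 3.14, 3.14].

INTERFACE

Orientations are given as a unit quaternion [w, x, y, z].
In Python, from workcell import telemetry, optics, workorder gives the robot as it stands.
- The arm moves only by the tool jog_arm, never from a script. Its argument "series" is a list of rows, each a list of 3 entries, a list of its own where there are three numbers: the closure, from 0 (fully open) to 1 (shut), then the shift along the tool's x, y, z in cm, then the turn, a rotation vector about the tool's x, y, z in degrees. A call has 1 to 12 rows; each row is the pose to reach, as a shift and turn from the pose commanded when the call began, along the tool's axes at that moment; what a row does not reach only later rows make up. A row lasts 1/12 s, in which the tool goes at most 41.7 mm and 7.16 degrees, less where a joint would pass 70% of its speed; a pose out of reach is approached as far as the arm can. A call with a gripper value outside its range is refused whole. The fingers move at their own pace and stop on an object; "force" is the grip in N (left out, the last holds). Time passes only in rows, so rows that repeat a pose let the fingers close. It gives the time, the measured TCP pose, the force and the opening at its end, in the units of the state.
- telemetry.get_state(): the state, without advancing time (a new reading comes with each control period).
- optics.snapshot(name): name is "scene" or "top" or "wrist"; returns a dict with "image" (384x512x3 uint8, red, green, blue), "fx", "fy", "cx", "cy" (pixels), "k1" (the pictures are not rectified: a ray, as slopes to the right and down, at radius r is drawn at 1 + k1 r^2 times it, then the intrinsics apply), "R" (3x3) and "t" (3): a world point X has camera coordinates R X + t; the wrist camera has in their place "tool_from_camera" (4x4, takes a point from camera to tool coordinates, whose origin is the TCP and whose axes are the flange's). Camera axes: x right, y down, z forward; pixel columns grow to the right and rows downward; lengths in m; the calibration is good to about 2 mm. A picture is of the moment at which its call begins: read the wrist's pose just before it. There is no depth.
- workorder.close_job(): hands the job in, once; it reports no verdict.
Trained networks look in a picture, given as the dict that the camera call returned (one of the last four; its "shot" number tells which), for a name from the list of things; names that differ only in an ending like _2 or _b are one class to them, and where a whole thing is asked for, a point or a joint stands for the part that bears it (a point fixed in the world has none). Each returns a list of dicts, best first, with "conf" (0 to 1); they miss things now and then, are a little off and sometimes report something else, mostly with a low value. They report only what shows in the picture. A call takes as long as a camera call.
- optics.search_frame(target, picture): "at" ([row, column] in pixels, amid what is visible of it).
- optics.outline_of(target, picture): "mask" (384x512 bool, what is visible of it) and "at" ([row, column] in pixels, amid what is visible of it).
- optics.tip_of(target, picture): "at" ([row, column] in pixels: a listed point, or the origin of a listed thing).
The state is a dict: "time": time; "joints": joint angles; "dq": joint speeds; "joint_efforts": joint torques, N m; "tcp_pos": TCP position; "tool_rot": TCP orientation; "ft_force": force on the tool from outside, world axes, zero at the start; "moment": the same for the moment, N m; "opening": opening from 0.0 (shut) to 1.0 (fully open).
Only numpy, scipy, OpenCV 4.12 (cv2) and the standard library are available. Lean on these libraries where they do the work, as an engineer would, in place of code of your own. Each camera call takes 0.05 s, during which the arm holds its last target. There are 200 camera calls.

## Working session

There is one attempt and no reset: what is moved stays moved. The work goes in short steps, Python scripts to look and compute and a tool call to move; the robot and the scene stay as the last step left them, time stands still between calls to the robot, and variables do not carry over. Pictures are saved under pics/ and viewed, about 8 in all and at most 12, crops included, and the job is handed in when it is done.

Besides the shell and the picture viewer there is one more tool, called after "Call:" as a command line: name --argument value ..., lists and objects as JSON in quotes. jog_arm: Moves the arm, as the interface text tells. Its arguments: {"type":"object","properties":{"series":{"type":"array","items":{"type":"array"}},"force":{"type":"number"}},"required":["series"]}

```bash
mkdir -p pics; cat > h.py <<'E'
import numpy as np, cv2
from workcell import telemetry, optics, workorder
from scipy.spatial.transform import Rotation as Ro
def rot(q): return Ro.from_quat([q[1],q[2],q[3],q[0]])
def cam(p,s=None):
    K=np.array([[p["fx"],0,p["cx"]],[0,p["fy"],p["cy"]],[0,0,1.]])
    if "R" in p: R,t=np.array(p["R"]),np.array(p["t"])
    else:
        T=np.array(p["tool_from_camera"]); W=np.eye(4); W[:3,:3]=rot(s["tool_rot"]).as_matrix(); W[:3,3]=s["tcp_pos"]
        C=np.linalg.inv(W@T); R,t=C[:3,:3],C[:3,3]
    return K,np.array([p["k1"],0,0,0,0]),R,t
def ray(p,at,s=None):
    K,d,R,t=cam(p,s)
    u=cv2.undistortPoints(np.array([[[at[1],at[0]]]],float),K,d)[0,0]
    return -R.T@t, R.T@np.array([u[0],u[1],1])
def onz(p,at,z,s=None):
    o,v=ray(p,at,s); return o+v*(z-o[2])/v[2]
def proj(p,X,s=None):
    K,d,R,t=cam(p,s)
    return cv2.projectPoints(np.atleast_2d(X).astype(float),cv2.Rodrigues(R)[0],t,K,d)[0][:,0]
def save(p,n): cv2.imwrite("pics/"+n,cv2.cvtColor(p["image"],cv2.COLOR_RGB2BGR))
E
python3 - <<'E'
from h import *
np.set_printoptions(precision=4,suppress=True)
s=telemetry.get_state(); print(s)
ps={n:optics.snapshot(n) for n in("scene","top","wrist")}
cv2.imwrite("pics/a.png",cv2.cvtColor(np.hstack([ps["top"]["image"],ps["scene"]["image"]]),cv2.COLOR_RGB2BGR)[:, :])
im=cv2.imread("pics/a.png"); cv2.imwrite("pics/a.png",cv2.resize(np.vstack([im[:,:512],im[:,512:]]),(800,1200))[:600]); cv2.imwrite("pics/b.png",cv2.resize(im[:,512:],(800,600)))
for n,p in ps.items():
    print(n, p["fx"],p["k1"])
    if "R" in p: _,_,R,t=cam(p); print(-R.T@t, R[2])
    for nm,z in [("red_unit",0),("red_hinge",.058),("red_lip",.067),("yellow_unit",0),("yellow_hinge",.058),("yellow_lip",.067),("black_cap_vial",0),("white_boat",0),("tape_roll",0),("bench_marker",0)]:
        for r in optics.tip_of(nm,p)[:2]: print(nm,np.array(r["at"]),round(r["conf"],2),onz(p,r["at"],z,s))
E
```

```text
{'time': 0.0, 'joints': array([ 1.2475,  0.3076,  1.5077,  0.    ,  1.3284, -0.0735]), 'dq': array([-0.0001, -0.0024,  0.0028,  0.0019,  0.0004, -0.0002]), 'joint_efforts': array([  0.0016, -45.7561, -25.1918,  -0.    ,   0.0133,   0.    ]), 'tcp_pos': array([0.142 , 0.5568, 0.4038]), 'tool_rot': array([-0.0002,  0.1246,  0.9922, -0.001 ]), 'ft_force': array([ 0.5586, -0.725 , -0.0541]), 'moment': array([ 0.0555, -0.0069,  0.0424]), 'opening': 1.0039227487025382}
scene 431.6006427849164 0.006133425550164718
[ 0.0223 -0.9812  1.0181] [ 0.3521  0.6857 -0.6371]
red_hinge [229.6 264.2] 0.67 [ 0.5058 -0.1347  0.058 ]
red_lip [210.2 251.4] 0.77 [ 0.509  -0.0434  0.067 ]
yellow_unit [189.1 221.9] 0.59 [0.5025 0.1802 0.    ]
yellow_unit [285.8 288.1] 0.51 [ 0.4813 -0.3206  0.    ]
yellow_hinge [179.3 218.9] 0.67 [0.4896 0.1704 0.058 ]
yellow_hinge [221.3 221.1] 0.26 [ 0.4027 -0.0341  0.058 ]
yellow_lip [163.6 208.6] 0.7 [0.4918 0.2662 0.067 ]
white_boat [217.8 221.5] 0.74 [0.4344 0.0383 0.    ]
tape_roll [288.9 286.7] 0.59 [ 0.4718 -0.3282  0.    ]
tape_roll [178.6 218.6] 0.34 [0.5186 0.2445 0.    ]
bench_marker [155.9 192.1] 0.41 [0.4872 0.4375 0.    ]
top 385.91116747799964 0.01886626316257999
[0.418  0.0312 1.1418] [ 0.1001  0.0098 -0.9949]
red_unit [189.  301.4] 0.73 [ 0.5202 -0.1107  0.    ]
red_hinge [189.2 305.7] 0.72 [ 0.5146 -0.1156  0.058 ]
red_lip [194.5 278.9] 0.94 [ 0.4977 -0.0398  0.067 ]
yellow_unit [199.9 200.5] 0.82 [0.4826 0.1878 0.    ]
yellow_unit [193.2 170.1] 0.16 [0.5009 0.2787 0.    ]
yellow_hinge [199.2 204.4] 0.55 [0.4814 0.169  0.058 ]
yellow_lip [192.1 171. ] 0.8 [0.4992 0.2618 0.067 ]
black_cap_vial [158.6 249.9] 0.63 [0.6088 0.0437 0.    ]
white_boat [218.3 253.1] 0.64 [0.431 0.031 0.   ]
tape_roll [201.5 373.8] 0.9 [ 0.4869 -0.3237  0.    ]
bench_marker [198.2 125.4] 0.61 [0.4838 0.4106 0.    ]
wrist 276.3751091825917 -0.03926317304414927
```

View pics/a.png

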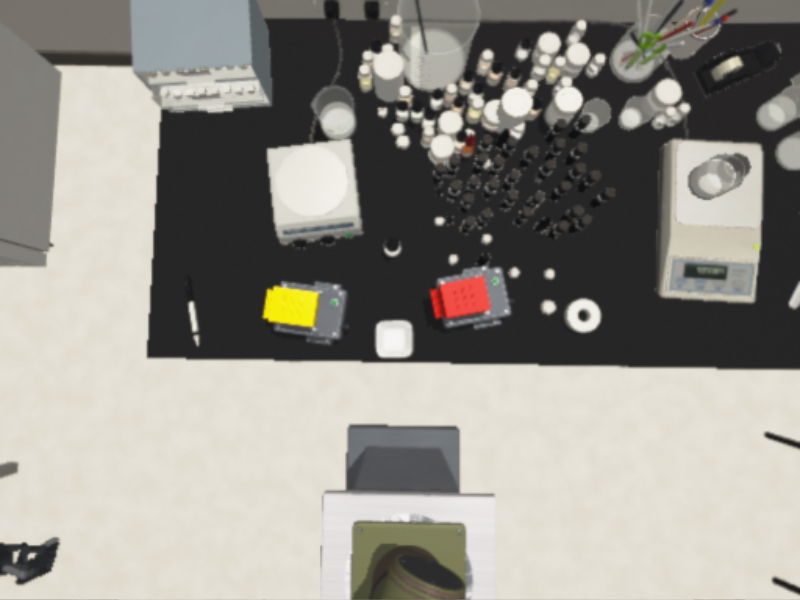

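View pics/b.png

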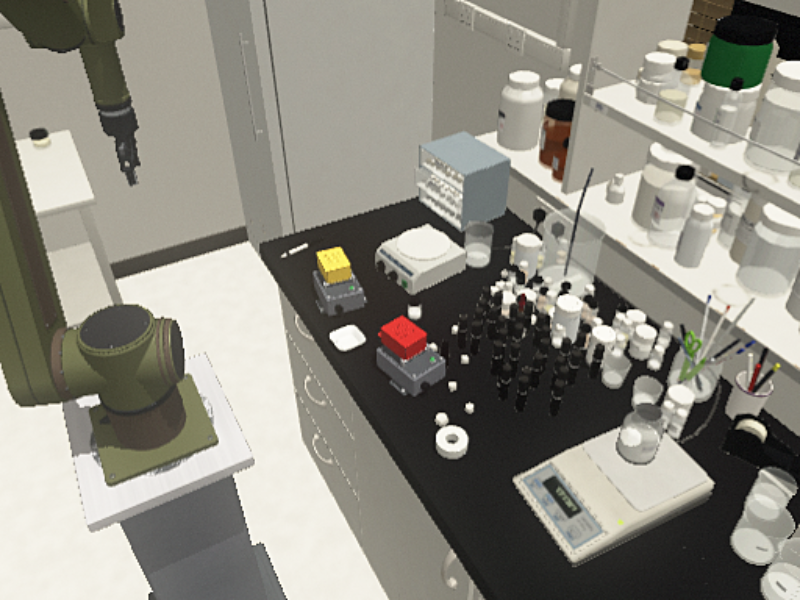

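```bash
cat > fit.py <<'E'
from h import *
from scipy.optimize import minimize
def box(x0,x1,y,z0,z1): return np.array([[x,s*y,z] for x in(x0,x1) for s in(-1,1) for z in(z0,z1)])
def model(q):
    G=np.vstack([box(-.061,.017,.03,.058,.100)]); L=np.array([[-.077,s*.025,z] for s in(-1,1) for z in(.065,.069)]+[[-.061,s*.025,z] for s in(-1,1) for z in(.061,.064)])
    c,s=np.cos(q[2]),np.sin(q[2]); M=np.array([[c,-s,0],[s,c,0],[0,0,1]])
    return [(P@M.T)+[q[0],q[1],0] for P in(G,L)]
def redmask(p):
    h=cv2.cvtColor(p["image"],cv2.COLOR_RGB2HSV)
    m=(((h[...,0]<7)|(h[...,0]>173))&(h[...,1]>150)&(h[...,2]>60)).astype(np.uint8)
    n,l,st,_=cv2.connectedComponentsWithStats(m); k=1+np.argmax(st[1:,4]); return (l==k).astype(np.uint8)*255
def cost(q,views):
    t=0
    for p,m,s in views:
        im=np.zeros((384*4,512*4),np.uint8)
        for P in model(q):
            u=proj(p,P,s); hl=cv2.convexHull(np.round((u+.5)*4*16-8).astype(np.int32)); cv2.fillConvexPoly(im,hl,255,shift=4)
        im=cv2.resize(im,(512,384),interpolation=cv2.INTER_AREA)
        t+=np.abs(im.astype(float)-m).sum()/m.sum()
    return t
def fit(views,q0):
    best=None
    for dq in([0,0,0],[.004,.004,.1],[-.004,.004,-.1]):
        q0_=np.array(q0)+dq
        r=minimize(cost,q0_,args=(views,),method="Nelder-Mead",options=dict(initial_simplex=[q0_]+[q0_+d for d in np.diag([.006,.006,.1])],maxiter=150))
        if best is None or r.fun<best.fun: best=r
    return best
E
cat > pose.py <<'E'
from h import *
# target: tip rear corner at (x,y,z) mm of box; tilt deg; prints shift cm, rotvec deg from the current pose
def target(q,x,z,tilt=35,y=0,half=11):
    a=np.radians(tilt); c,s=np.cos(q[2]),np.sin(q[2]); B=np.array([[c,-s,0],[s,c,0],[0,0,1]])
    d=np.array([np.sin(a),0,-np.cos(a)]); n=np.array([np.cos(a),0,np.sin(a)])
    tip=np.array([x,y,z])-half*n; tcp=(tip-173*d)/1000
    R=B@np.column_stack([-n,np.cross(d,-n),d]); return B@tcp+[q[0],q[1],0],R
def delta(s,T,Rt):
    R=rot(s["tool_rot"]).as_matrix()
    return np.round(R.T@(T-s["tcp_pos"])*100,2), np.round(np.degrees(Ro.from_matrix(R.T@Rt).as_rotvec()),1)
def corner(s,q,half=11):
    R=rot(s["tool_rot"]).as_matrix(); w=s["tcp_pos"]+R@[-half/1000,0,.173]
    c,n=np.cos(q[2]),np.sin(q[2]); B=np.array([[c,-n,0],[n,c,0],[0,0,1]]); return B.T@(w-[q[0],q[1],0])*1000
E
python3 - <<'E'
from fit import *; from pose import *
np.set_printoptions(precision=4,suppress=True)
V=[]
for n in("top","scene"):
    p=optics.snapshot(n); V.append((p,redmask(p),None))
for v in (V[:1],V[1:],V):
    r=fit(v,[.515,-.105,-1.3]); print(r.x,r.fun)
q=r.x; s=telemetry.get_state(); print(optics.snapshot("wrist")["tool_from_camera"])
T,R=target(q,-140,120); print(T,delta(s,T,R))
E
```

```text
[ 0.5136 -0.1075 -1.3595] 0.0605143875732111
[ 0.5133 -0.1086 -1.3811] 0.08658684712823182
[ 0.5135 -0.1076 -1.3651] 0.14935650849237522
[[ 0.0005 -0.9646 -0.2637  0.0657]
 [ 1.      0.0001  0.0013  0.    ]
 [-0.0012 -0.2637  0.9646  0.0316]
 [ 0.      0.      0.      1.    ]]
[0.4627 0.1354 0.2554] (array([-41.49, -32.94,  14.93]), array([ 19.5, -31.3,  61.8]))
```

Call:
jog_arm --series '[[1,[-41.5,-33,5],[19.5,-31.3,61.8]],[1,[-41.5,-33,5],[19.5,-31.3,61.8]],[1,[-41.5,-33,5],[19.5,-31.3,61.8]],[1,[-41.5,-33,5],[19.5,-31.3,61.8]],[1,[-41.5,-33,5],[19.5,-31.3,61.8]],[1,[-41.5,-33,5],[19.5,-31.3,61.8]],[1,[-41.5,-33,5],[19.5,-31.3,61.8]],[1,[-41.5,-33,5],[19.5,-31.3,61.8]],[1,[-41.5,-33,5],[19.5,-31.3,61.8]],[1,[-41.5,-33,5],[19.5,-31.3,61.8]],[1,[-41.5,-33,5],[19.5,-31.3,61.8]],[1,[-41.5,-33,5],[19.5,-31.3,61.8]]]'

```text
time: 2.8
tcp_pos: [0.4443, 0.1593, 0.3574]
tool_rot: [0.234, 0.601, 0.74, -0.19]
ft_force: [0.3, 0.8, 0.7]
opening: -0.0
```

```bash
cat > q.txt <<'E'
0.5135 -0.1076 -1.3651
E
cat > go.py <<'E'
import sys
from pose import *
np.set_printoptions(precision=3,suppress=True)
q=np.loadtxt("q.txt"); s=telemetry.get_state(); a=list(map(float,sys.argv[1:]))
print(round(s["time"],2),s["joints"],"F",s["ft_force"],"open",round(s["opening"],2),"corner",corner(s,q))
for i in range(0,len(a),3): print(a[i:i+3],*delta(s,*target(q,*a[i:i+3])))
E
python3 go.py -140 120 35
```

```text
2.8 [ 0.487  0.287  1.776 -0.606  1.322  0.507] F [0.279 0.8   0.733] open -0.0 corner [-167.096  -13.174  222.046]
[-140.0, 120.0, 35.0] [3.63 1.32 9.91] [0.  0.1 0. ]
```

Call:
jog_arm --series '[[1,[0.9,0.4,2.5],[0,0,0]],[1,[1.8,0.7,5],[0,0,0]],[1,[2.7,1,7.5],[0,0,0]],[1,[3.6,1.3,9.9],[0,0,0]],[1,[3.6,1.3,9.9],[0,0,0]],[1,[3.6,1.3,9.9],[0,0,0]]]'

```text
time: 3.3
tcp_pos: [0.4613, 0.1361, 0.2554]
tool_rot: [0.233, 0.601, 0.74, -0.191]
ft_force: [0.0, 0.9, 0.3]
opening: 0.001
```

```bash
python3 - <<'E'
from fit import *; from pose import *
np.set_printoptions(precision=4,suppress=True)
s=telemetry.get_state(); p=optics.snapshot("wrist"); t=optics.snapshot("top"); sc=optics.snapshot("scene")
q=np.loadtxt("q.txt")
m=redmask(p); print((m>0).sum())
for v in ([(p,m,s)],):
    r=fit(v,q); print(r.x,r.fun)
im=cv2.cvtColor(p["image"],cv2.COLOR_RGB2BGR)
for P in model(q):
    for u in proj(p,P,s): cv2.circle(im,tuple(int(v) for v in u),2,(255,255,0),-1)
R=rot(s["tool_rot"]).as_matrix()
for y in(-.0145,0,.0145):
  for x in(-.011,.011):
    u=proj(p,s["tcp_pos"]+R@[x,y,.173],s)[0]; print(u); cv2.circle(im,tuple(int(v) for v in u),2,(0,255,0),-1)
sm=cv2.cvtColor(sc["image"],cv2.COLOR_RGB2BGR)
c=proj(sc,[.5,-.03,.1])[0].astype(int); crop=cv2.resize(sm[max(0,c[1]-90):c[1]+60,max(0,c[0]-100):c[0]+80],None,fx=2.2,fy=2.2)
cv2.imwrite("pics/c.png",cv2.resize(im,(800,600)));cv2.imwrite("pics/d.png",crop)
E
python3 go.py -80 50 35 -76 50 35 -68 52 35
```

```text
121
[ 1.6271 -1.7392 -1.517 ] 1.0
[229.1311 258.6632]
[228.0269 222.4934]
[254.6254 258.6439]
[254.5403 222.4656]
[280.1143 258.5798]
[281.048  222.4158]
3.45 [ 0.431  0.427  1.883 -0.682  1.094  0.629] F [1.294 0.37  0.308] open -0.0 corner [-141.778   -0.05   122.062]
[-80.0, 50.0, 35.0] [-0.93  0.03  9.45] [ 0.2  0.  -0. ]
[-76.0, 50.0, 35.0] [-1.26  0.03  9.68] [ 0.2  0.  -0. ]
[-68.0, 52.0, 35.0] [-2.03  0.03  9.97] [ 0.2  0.  -0. ]
```

View pics/c.png

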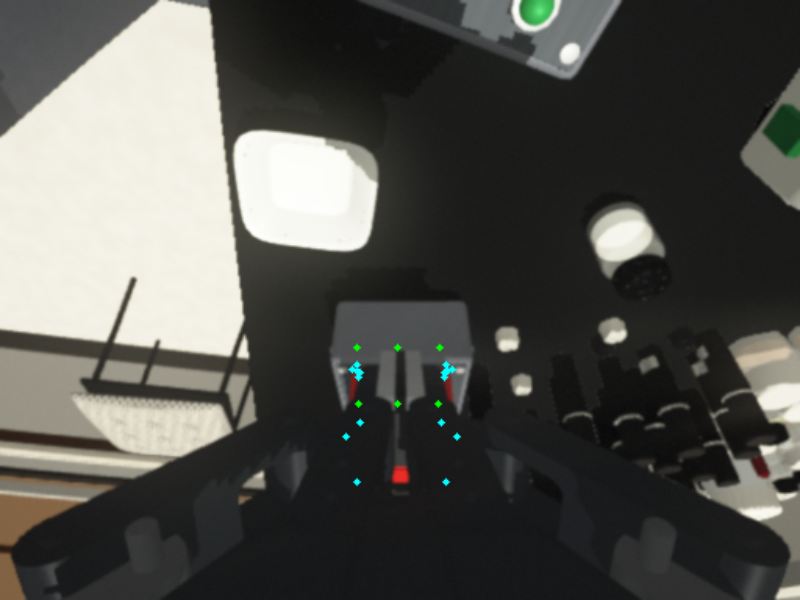

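View pics/d.png

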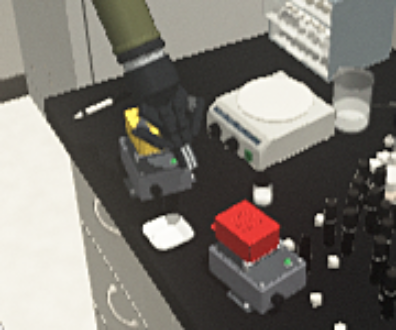

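```bash
python3 go.py -82 51 35 -70 51 35 -70 60 35
```

```text
3.45 [ 0.431  0.427  1.883 -0.682  1.094  0.629] F [1.294 0.37  0.308] open -0.0 corner [-141.778   -0.05   122.062]
[-82.0, 51.0, 35.0] [-0.82  0.03  9.25] [ 0.2  0.  -0. ]
[-70.0, 51.0, 35.0] [-1.81  0.03  9.94] [ 0.2  0.  -0. ]
[-70.0, 60.0, 35.0] [-2.32  0.03  9.2 ] [ 0.2  0.  -0. ]
```

Call:
jog_arm --series '[[1,[-0.3,0,2.5],[0,0,0]],[1,[-0.5,0,5],[0,0,0]],[1,[-0.7,0,7.5],[0,0,0]],[1,[-0.8,0,9.2],[0,0,0]],[1,[-1.1,0,9.5],[0,0,0]],[1,[-1.5,0,9.8],[0,0,0]],[1,[-1.8,0,9.9],[0,0,0]],[1,[-1.8,0,9.9],[0,0,0]]]'

```text
time: 4.12
tcp_pos: [0.4768, 0.0666, 0.1868]
tool_rot: [0.235, 0.602, 0.74, -0.189]
ft_force: [0.0, 0.4, 0.4]
opening: 0.001
```

```bash
python3 - <<'E'
from h import *
sc=optics.snapshot("scene"); sm=cv2.cvtColor(sc["image"],cv2.COLOR_RGB2BGR)
c=proj(sc,[.5,-.05,.07])[0].astype(int); cv2.imwrite("pics/e.png",cv2.resize(sm[c[1]-60:c[1]+60,c[0]-80:c[0]+80],None,fx=5,fy=5,interpolation=cv2.INTER_CUBIC))
E
python3 go.py -70 51 35 -70 62 35 -68 75 35
```

```text
4.17 [ 0.287  0.531  1.98  -0.835  0.882  0.712] F [-0.443 -0.331 -0.109] open 0.0 corner [-69.917   0.063  51.336]
[-70.0, 51.0, 35.0] [0.01 0.04 0.02] [ 0.2  0.  -0.1]
[-70.0, 62.0, 35.0] [-0.62  0.05 -0.88] [ 0.2  0.  -0.1]
[-68.0, 75.0, 35.0] [-1.53  0.05 -1.83] [ 0.2  0.  -0.1]
```

View pics/e.png

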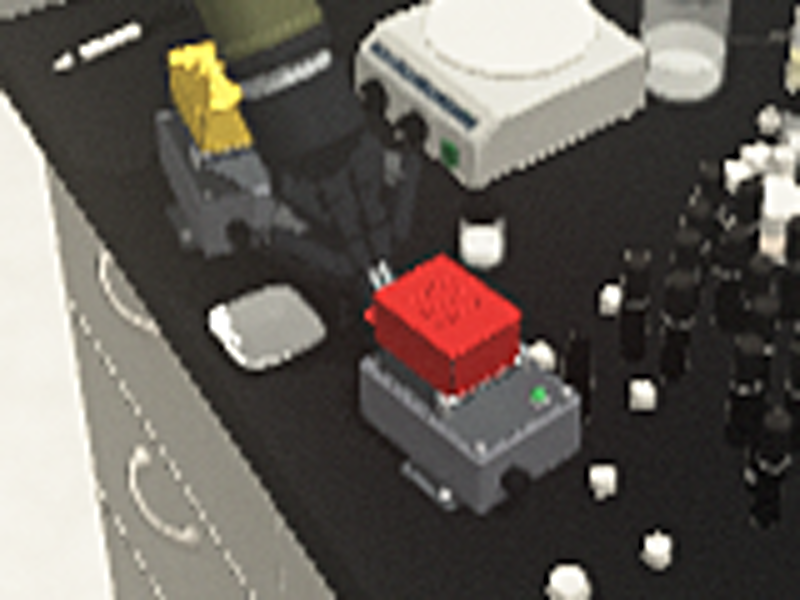

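```bash
python3 go.py -69 56 35 -66 69.5 35 -60.6 84 35 -52.6 97.4 35 -44.6 107 35
```

```text
4.17 [ 0.287  0.531  1.98  -0.835  0.882  0.712] F [-0.443 -0.331 -0.109] open 0.0 corner [-69.917   0.063  51.336]
[-69.0, 56.0, 35.0] [-0.35  0.04 -0.33] [ 0.2  0.  -0.1]
[-66.0, 69.5, 35.0] [-1.38  0.05 -1.26] [ 0.2  0.  -0.1]
[-60.6, 84.0, 35.0] [-2.65  0.05 -2.14] [ 0.2  0.  -0.1]
[-52.6, 97.4, 35.0] [-4.07  0.06 -2.78] [ 0.2  0.  -0.1]
[-44.6, 107.0, 35.0] [-5.28  0.06 -3.1 ] [ 0.2  0.  -0.1]
```

Call:
jog_arm --series '[[1,[-0.2,0,-0.2],[0,0,0]],[1,[-0.4,0,-0.35],[0,0,0]],[1,[-0.6,0,-0.55],[0,0,0]],[1,[-0.8,0,-0.75],[0,0,0]],[1,[-1.0,0,-0.95],[0,0,0]],[1,[-1.4,0,-1.25],[0,0,0]],[1,[-1.4,0,-1.25],[0,0,0]]]'

```text
time: 4.75
tcp_pos: [0.4772, 0.0622, 0.2044]
tool_rot: [0.234, 0.601, 0.74, -0.189]
ft_force: [-0.6, 1.9, -0.3]
opening: 0.002
```

```bash
cat > see.py <<'E'
import sys
from h import *
o=[]
sc=optics.snapshot("scene"); sm=cv2.cvtColor(sc["image"],cv2.COLOR_RGB2BGR)
c=proj(sc,[.5,-.05,.07])[0].astype(int); cv2.imwrite("pics/"+sys.argv[1],cv2.resize(sm[c[1]-50:c[1]+40,c[0]-60:c[0]+60],None,fx=6.5,fy=6.5,interpolation=cv2.INTER_CUBIC))
E
python3 see.py f.png
python3 go.py -66 69.5 35 -60.6 84 35 -52.6 97.4 35 -44.6 107 35
```

```text
4.8 [ 0.278  0.499  1.969 -0.813  0.909  0.664] F [-0.191  3.15  -0.864] open 0.0 corner [-65.327  -0.659  68.828]
[-66.0, 69.5, 35.0] [ 0.    0.09 -0.09] [ 0.1  0.  -0. ]
[-60.6, 84.0, 35.0] [-1.27  0.09 -0.97] [ 0.1  0.  -0. ]
[-52.6, 97.4, 35.0] [-2.7   0.09 -1.61] [ 0.1  0.  -0. ]
[-44.6, 107.0, 35.0] [-3.9   0.09 -1.94] [ 0.1  0.  -0. ]
```

View pics/f.png

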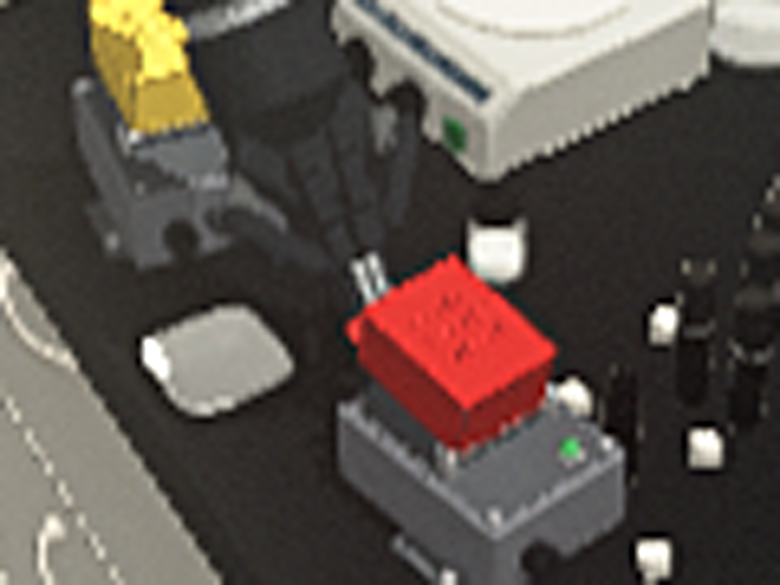

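The guard's front is lifting: the red lip at about (355,330) has risen and shows a gap on its near side, with the finger tip at (370,280) behind it and about 3 N. I'll carry on along the arc.

Call:
jog_arm --series '[[1,[-0.45,0,-0.35],[0,0,0]],[1,[-0.85,0,-0.65],[0,0,0]],[1,[-1.3,0,-1.0],[0,0,0]],[1,[-1.8,0,-1.2],[0,0,0]],[1,[-2.25,0,-1.4],[0,0,0]],[1,[-2.7,0,-1.6],[0,0,0]],[1,[-3.1,0,-1.7],[0,0,0]],[1,[-3.5,0,-1.8],[0,0,0]],[1,[-3.9,0,-1.9],[0,0,0]],[1,[-3.9,0,-1.9],[0,0,0]],[1,[-3.9,0,-1.9],[0,0,0]]]'

```text
time: 5.72
tcp_pos: [0.4813, 0.0414, 0.2417]
tool_rot: [0.234, 0.602, 0.74, -0.19]
ft_force: [0.3, 2.3, -0.4]
opening: -0.004
```

```bash
python3 see.py g.png
python3 go.py -41 95 35 -40 80 35 -30 79 35 -20 79 35  -13 79 35
```

```text
5.77 [ 0.234  0.432  1.943 -0.78   0.954  0.555] F [-0.028  0.073 -0.513] open -0.0 corner [-44.277  -1.005 106.212]
[-41.0, 95.0, 35.0] [0.36 0.11 1.11] [ 0.  0. -0.]
[-40.0, 80.0, 35.0] [1.14 0.11 2.39] [ 0.  0. -0.]
[-30.0, 79.0, 35.0] [0.38 0.11 3.05] [ 0.  0. -0.]
[-20.0, 79.0, 35.0] [-0.44  0.11  3.62] [ 0.  0. -0.]
[-13.0, 79.0, 35.0] [-1.01  0.11  4.02] [ 0.  0. -0.]
```

View pics/g.png

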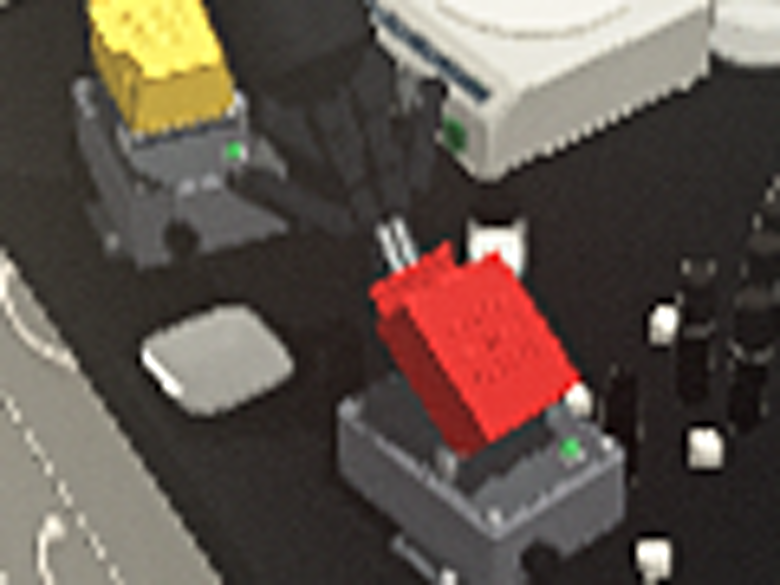

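The guard (lip at about (410,275)) now stands well up on the finger. I'll measure its angle from the silhouette before plunging.

```bash
cat > ang.py <<'E'
from fit import *
import fit
q=np.loadtxt("q.txt"); base=fit.model([0,0,0])
def mod(th):
    c,s=np.cos(th),np.sin(th); H=np.array([.014,0,.058]); A=np.array([[c,0,s],[0,1,0],[-s,0,c]])
    Z=np.array([[np.cos(q[2]),-np.sin(q[2]),0],[np.sin(q[2]),np.cos(q[2]),0],[0,0,1]])
    return [((P-H)@A.T+H)@Z.T+[q[0],q[1],0] for P in base]
fit.model=mod
if __name__=="__main__":
  for n in("scene","top"):
    p=optics.snapshot(n); m=redmask(p); g=np.arange(-.1,1.4,.04)
    c=[cost(t,[(p,m,None)]) for t in g]; print(n,"guard",round(g[int(np.argmin(c))],2),round(min(c),3))
E
python3 ang.py
```

```text
scene guard 0.7 0.082
top guard 0.66 0.069
```

Call:
jog_arm --series '[[1,[0.2,0.05,0.55],[0,0,0]],[1,[0.36,0.1,1.1],[0,0,0]],[1,[0.6,0.1,1.5],[0,0,0]],[1,[0.85,0.1,1.95],[0,0,0]],[1,[1.1,0.1,2.4],[0,0,0]],[1,[1.1,0.1,2.4],[0,0,0]]]'

```text
time: 6.37
tcp_pos: [0.4829, 0.037, 0.2143]
tool_rot: [0.233, 0.601, 0.74, -0.191]
ft_force: [-1.2, 1.1, -1.2]
opening: 0.002
```

```bash
python3 ang.py
python3 go.py -40 80 35 -32 79 35 -22 79 35  -16 79 35 -13 79 35
```

```text
scene guard 0.5 0.073
top guard 0.54 0.075
6.47 [ 0.224  0.478  1.965 -0.821  0.903  0.609] F [-0.278 -0.197 -0.928] open -0.0 corner [-39.477  -0.421  79.772]
[-40.0, 80.0, 35.0] [ 0.01  0.03 -0.05] [-0.1  0.1  0. ]
[-32.0, 79.0, 35.0] [-0.58  0.03  0.49] [-0.1  0.1  0. ]
[-22.0, 79.0, 35.0] [-1.4   0.03  1.07] [-0.1  0.1  0. ]
[-16.0, 79.0, 35.0] [-1.89  0.03  1.41] [-0.1  0.1  0. ]
[-13.0, 79.0, 35.0] [-2.14  0.03  1.58] [-0.1  0.1  0. ]
```

Everything matches the geometry. Now push the toggle slowly to -16 mm, then check the force.

Call:
jog_arm --series '[[1,[-0.3,0,0.25],[0,0,0]],[1,[-0.6,0,0.5],[0,0,0]],[1,[-0.85,0,0.7],[0,0,0]],[1,[-1.1,0,0.85],[0,0,0]],[1,[-1.4,0,1.05],[0,0,0]],[1,[-1.65,0,1.25],[0,0,0]],[1,[-1.9,0,1.4],[0,0,0]],[1,[-1.9,0,1.4],[0,0,0]]]'

```text
time: 7.13
tcp_pos: [0.4882, 0.0135, 0.2151]
tool_rot: [0.234, 0.602, 0.74, -0.19]
ft_force: [0.4, 0.3, -0.7]
opening: -0.001
```

```bash
python3 see.py i.png; python3 ang.py
python3 go.py -16 79 35 -14 79 35 -12 79 35
```

```text
scene guard 0.78 0.076
top guard 0.78 0.075
7.28 [ 0.175  0.476  1.97  -0.843  0.877  0.586] F [-0.189  0.098 -1.192] open -0.0 corner [-15.774  -0.255  79.626]
[-16.0, 79.0, 35.0] [0.04 0.02 0.04] [-0.  0. -0.]
[-14.0, 79.0, 35.0] [-0.12  0.02  0.15] [-0.  0. -0.]
[-12.0, 79.0, 35.0] [-0.29  0.02  0.27] [-0.  0. -0.]
```

View pics/i.png

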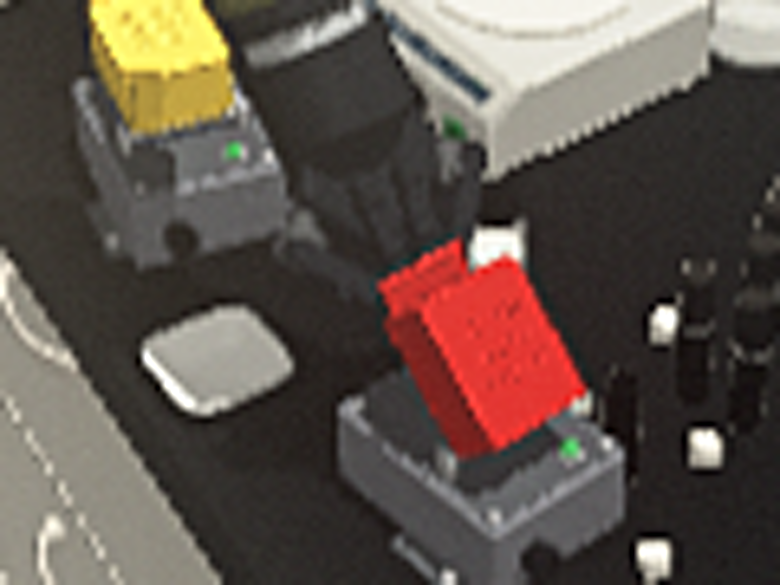

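Call:
jog_arm --series '[[1,[-0.08,0,0.06],[0,0,0]],[1,[-0.16,0,0.11],[0,0,0]],[1,[-0.16,0,0.11],[0,0,0]]]'

```text
time: 7.53
tcp_pos: [0.4883, 0.0122, 0.2149]
tool_rot: [0.234, 0.601, 0.74, -0.19]
ft_force: [-0.5, 0.3, -0.8]
opening: 0.0
```

Call:
jog_arm --series '[[1,[-0.04,0,0.03],[0,0,0]],[1,[-0.08,0,0.06],[0,0,0]],[1,[-0.08,0,0.06],[0,0,0]]]'

```text
time: 7.78
tcp_pos: [0.4886, 0.0112, 0.215]
tool_rot: [0.234, 0.601, 0.74, -0.19]
ft_force: [0.0, 1.5, -0.8]
opening: -0.001
```

```bash
python3 go.py -12 79 35
```

```text
7.78 [ 0.169  0.476  1.97  -0.846  0.873  0.583] F [ 0.025  1.508 -0.777] open -0.0 corner [-13.042  -0.118  79.643]
[-12.0, 79.0, 35.0] [-0.06  0.01  0.11] [0. 0. 0.]
```

Call:
jog_arm --series '[[1,[-0.04,0,0.03],[0,0,0]],[1,[-0.08,0,0.06],[0,0,0]],[1,[-0.08,0,0.06],[0,0,0]]]'

```text
time: 8.03
tcp_pos: [0.4888, 0.0102, 0.215]
tool_rot: [0.234, 0.601, 0.74, -0.19]
ft_force: [0.4, 1.1, 0.1]
opening: 0.002
```

Call:
jog_arm --series '[[1,[-0.04,0,0.03],[0,0,0]],[1,[-0.08,0,0.06],[0,0,0]],[1,[-0.08,0,0.06],[0,0,0]]]'

```text
time: 8.28
tcp_pos: [0.4891, 0.0092, 0.215]
tool_rot: [0.234, 0.601, 0.74, -0.19]
ft_force: [-1.1, 1.9, -0.5]
opening: 0.001
```

```bash
python3 go.py -10 79 35; python3 - <<'E'
from h import *
s=telemetry.get_state();p=optics.snapshot("wrist"); save(p,"w.png"); cv2.imwrite("pics/j.png",cv2.resize(cv2.imread("pics/w.png")[150:330,140:380],(800,600),interpolation=cv2.INTER_CUBIC))
for n in("top","wrist"):
  print(n,optics.tip_of("red_lever_tip",optics.snapshot(n)))
E
```

```text
8.28 [ 0.165  0.476  1.97  -0.848  0.871  0.581] F [-1.12   1.881 -0.506] open 0.0 corner [-10.944  -0.004  79.641]
[-10.0, 79.0, 35.0] [-0.05  0.01  0.11] [0. 0. 0.]
top []
wrist []
```

View pics/j.png

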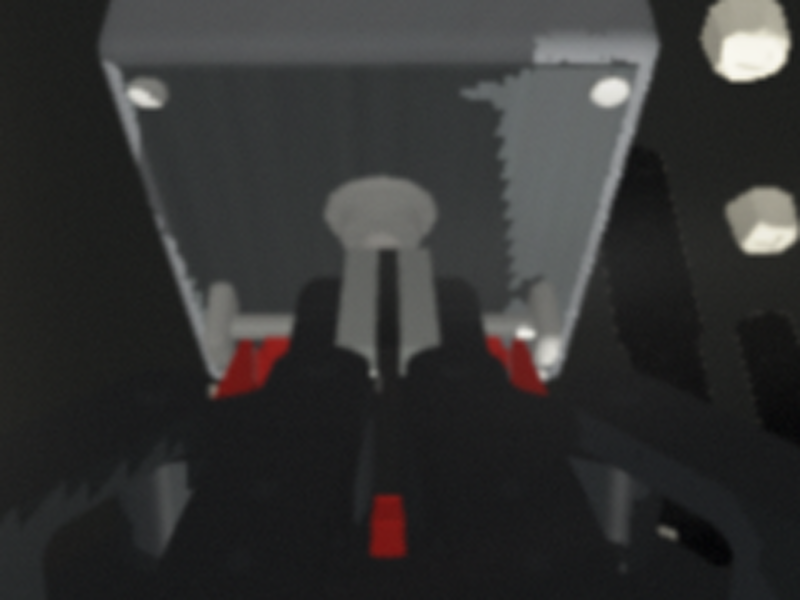

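Wrist view: bush at (380,215), and the toggle is hidden behind the fingertips ending at (385,250), so it is being pushed. There's no stop reaction yet, so I'll continue in 1 mm steps.

Call:
jog_arm --series '[[1,[-0.04,0,0.03],[0,0,0]],[1,[-0.08,0,0.06],[0,0,0]],[1,[-0.08,0,0.06],[0,0,0]]]'

```text
time: 8.78
tcp_pos: [0.4893, 0.0083, 0.215]
tool_rot: [0.234, 0.601, 0.74, -0.19]
ft_force: [-0.6, 1.8, 0.4]
opening: 0.003
```

Call:
jog_arm --series '[[1,[-0.04,0,0.03],[0,0,0]],[1,[-0.08,0,0.06],[0,0,0]],[1,[-0.08,0,0.06],[0,0,0]]]'

```text
time: 9.03
tcp_pos: [0.4895, 0.0075, 0.2149]
tool_rot: [0.234, 0.601, 0.74, -0.19]
ft_force: [-0.0, 3.4, -0.5]
opening: -0.0
```

```bash
python3 go.py -10 79 35; python3 ang.py
```

```text
9.03 [ 0.161  0.476  1.971 -0.849  0.869  0.579] F [-0.042  3.38  -0.48 ] open -0.0 corner [-9.254  0.136 79.487]
[-10.0, 79.0, 35.0] [ 0.08 -0.   -0.  ] [ 0.  0. -0.]
scene guard 0.9 0.073
top guard 0.86 0.075
```

Call:
jog_arm --series '[[1,[-0.04,0,0.03],[0,0,0]],[1,[-0.08,0,0.06],[0,0,0]],[1,[-0.08,0,0.06],[0,0,0]]]'

```text
time: 9.38
tcp_pos: [0.4896, 0.007, 0.2149]
tool_rot: [0.233, 0.602, 0.74, -0.189]
ft_force: [-3.5, 7.6, 2.8]
opening: -0.0
```

Call:
jog_arm --series '[[1,[-0.02,0,0.01],[0,0,0]],[1,[-0.04,0,0.03],[0,0,0]],[1,[-0.04,0,0.03],[0,0,0]]]'

```text
time: 9.63
tcp_pos: [0.4896, 0.0068, 0.2149]
tool_rot: [0.233, 0.602, 0.74, -0.189]
ft_force: [-2.8, 9.4, 4.3]
opening: 0.0
```

The stop is reached: about 10 N and no further travel. Now back off, then lower the guard along the finger.

```bash
python3 go.py -25 80 35 -40 80 35 -55 67 35 -69 53 35 -71 50 35
```

```text
9.63 [ 0.159  0.476  1.971 -0.849  0.866  0.577] F [-2.773  9.401  4.324] open 0.0 corner [-8.775  0.152 79.345]
[-25.0, 80.0, 35.0] [ 1.31  0.01 -0.98] [ 0.1 -0.1 -0. ]
[-40.0, 80.0, 35.0] [ 2.54  0.01 -1.84] [ 0.1 -0.1 -0. ]
[-55.0, 67.0, 35.0] [ 4.52  0.01 -1.63] [ 0.1 -0.1 -0. ]
[-69.0, 53.0, 35.0] [ 6.47  0.01 -1.29] [ 0.1 -0.1 -0. ]
[-71.0, 50.0, 35.0] [ 6.8   0.01 -1.16] [ 0.1 -0.1 -0. ]
```

Call:
jog_arm --series '[[1,[0.5,0,-0.35],[0,0,0]],[1,[1.0,0,-0.75],[0,0,0]],[1,[1.5,0,-1.1],[0,0,0]],[1,[2.0,0,-1.5],[0,0,0]],[1,[2.6,0,-1.85],[0,0,0]],[1,[2.6,0,-1.85],[0,0,0]]]'

```text
time: 10.13
tcp_pos: [0.4832, 0.0382, 0.215]
tool_rot: [0.234, 0.601, 0.74, -0.189]
ft_force: [-0.2, 1.8, 0.0]
opening: -0.003
```

```bash
python3 go.py -40 80 35 -55 67 35 -70 51 35 -85 50 35; python3 ang.py; python3 - <<'E'
from h import *
p=optics.snapshot("wrist"); save(p,"w.png"); cv2.imwrite("pics/k.png",cv2.resize(cv2.imread("pics/w.png")[130:310,140:380],(800,600),interpolation=cv2.INTER_CUBIC))
E
```

```text
10.13 [ 0.227  0.478  1.965 -0.821  0.902  0.611] F [-0.217  1.846  0.041] open -0.0 corner [-40.644   0.295  79.592]
[-40.0, 80.0, 35.0] [-0.08 -0.01  0.  ] [0.1 0.  0.1]
[-55.0, 67.0, 35.0] [ 1.89 -0.01  0.21] [0.1 0.  0.1]
[-70.0, 51.0, 35.0] [ 4.04 -0.01  0.66] [0.1 0.  0.1]
[-85.0, 50.0, 35.0] [ 5.32 -0.   -0.12] [0.1 0.  0.1]
scene guard 0.5 0.078
top guard 0.54 0.078
```

View pics/k.png

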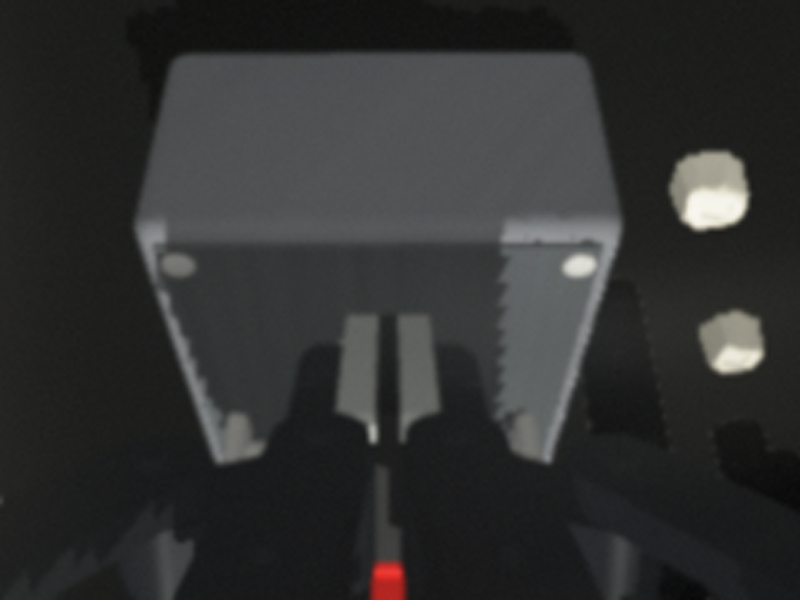

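The guard is still held at about 0.5 rad, and the finger (tip at (385,315)) hides the toggle. Time allows a check, so I'll raise the finger again and look under it at the toggle before shutting the guard.

Call:
jog_arm --series '[[1,[-0.2,0,-0.5],[0,0,0]],[1,[-0.45,0,-1.0],[0,0,0]],[1,[-0.7,0,-1.5],[0,0,0]],[1,[-0.95,0,-2.0],[0,0,0]],[1,[-1.2,0,-2.4],[0,0,0]],[1,[-1.2,0,-2.4],[0,0,0]]]'

```text
time: 10.78
tcp_pos: [0.4828, 0.041, 0.2429]
tool_rot: [0.234, 0.602, 0.74, -0.189]
ft_force: [0.2, 0.1, -0.7]
opening: -0.003
```

```bash
python3 go.py -40 80 35; python3 - <<'E'
from h import *
q=np.loadtxt("q.txt"); s=telemetry.get_state(); p=optics.snapshot("wrist"); save(p,"w.png")
im=cv2.imread("pics/w.png"); c,n=np.cos(q[2]),np.sin(q[2]); B=np.array([[c,-n,0],[n,c,0],[0,0,1]])
for nm,a in(("off",-.35),("on",.35)):
    print(nm,proj(p,[B@np.array([-.018+.032*np.sin(a),0,.054+.032*np.cos(a)])+[q[0],q[1],0]],s))
print(optics.tip_of("red_lever_tip",p)[:2])
cv2.imwrite("pics/l.png",cv2.resize(im[130:310,140:380],(800,600),interpolation=cv2.INTER_CUBIC))
E
```

```text
10.78 [ 0.233  0.431  1.94  -0.78   0.955  0.552] F [ 0.173  0.122 -0.667] open -0.0 corner [-43.338   0.603 107.61 ]
[-40.0, 80.0, 35.0] [ 1.3  -0.03  2.45] [ 0.1  0.1 -0.1]
off [[253.73033276 235.79406247]]
on [[253.89871416 251.47084434]]
[]
```

View pics/l.png

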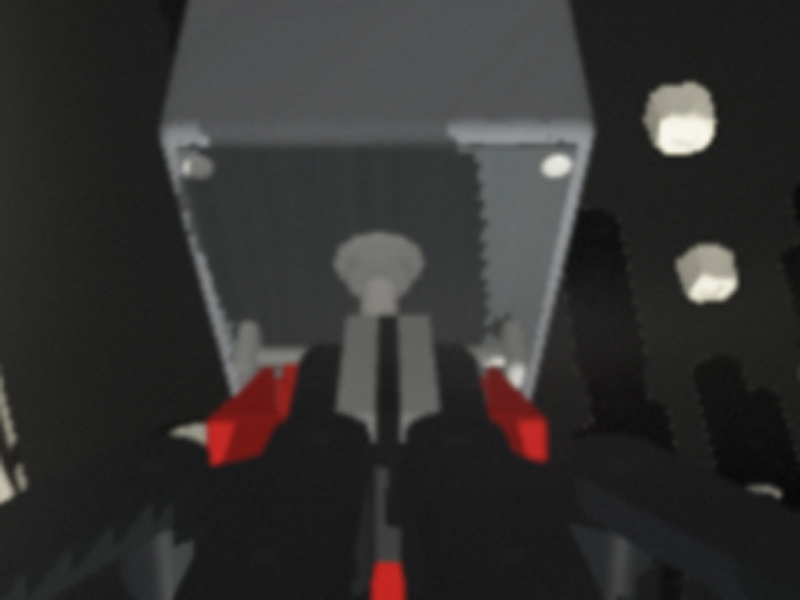

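The view under the raised finger shows the bush at (380,260) and the toggle's shaft at (380,295), but its tip is still hidden. I'll slide sideways 18 mm, still under the 50 mm lip, to uncover it.

Call:
jog_arm --series '[[1,[0,-0.4,0],[0,0,0]],[1,[0,-0.8,0],[0,0,0]],[1,[0,-1.2,0],[0,0,0]],[1,[0,-1.5,0],[0,0,0]],[1,[0,-1.8,0],[0,0,0]],[1,[0,-1.8,0],[0,0,0]]]'

```text
time: 11.38
tcp_pos: [0.4638, 0.037, 0.2414]
tool_rot: [0.233, 0.601, 0.74, -0.19]
ft_force: [-0.5, 0.7, -0.1]
opening: -0.0
```

```bash
python3 go.py -44 107 35; python3 - <<'E'
from h import *
q=np.loadtxt("q.txt"); s=telemetry.get_state(); p=optics.snapshot("wrist"); save(p,"w.png")
im=cv2.imread("pics/w.png"); c,n=np.cos(q[2]),np.sin(q[2]); B=np.array([[c,-n,0],[n,c,0],[0,0,1]])
for nm,a,col in(("off",-.35,(0,255,255)),("on",.35,(0,255,0))):
    u=proj(p,[B@np.array([-.018+.032*np.sin(a),0,.054+.032*np.cos(a)])+[q[0],q[1],0]],s)[0]; print(nm,u,(u-[140,130])*800/240)
print(optics.tip_of("red_lever_tip",p)[:2])
cv2.imwrite("pics/m.png",cv2.resize(im[130:310,140:380],(800,600),interpolation=cv2.INTER_CUBIC))
E
python3 ang.py
```

```text
11.38 [ 0.234  0.416  1.981 -0.791  0.939  0.572] F [-0.467  0.659 -0.115] open -0.0 corner [-43.359 -19.246 106.109]
[-44.0, 107.0, 35.0] [-0.02  1.91 -0.11] [-0.1  0.1  0. ]
off [283.95327073 237.74917498] [479.84423576 359.1639166 ]
on [281.54059565 253.32589461] [471.80198551 411.08631538]
[{'at': [254.1, 278.4], 'conf': 0.55}]
scene guard 0.7 0.075
top guard 0.66 0.079
```

View pics/m.png

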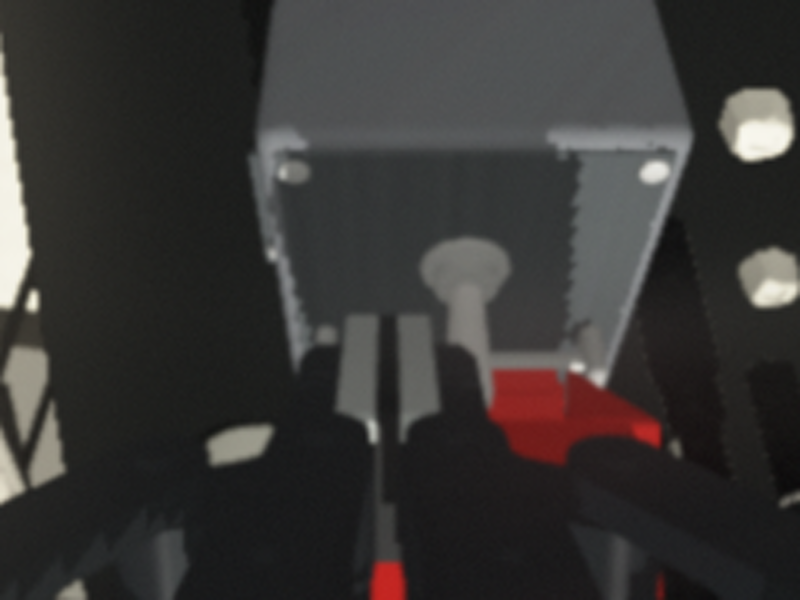

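The toggle's shaft runs from the bush at (465,285) down to about (488,405). That matches the "on" prediction (row 411, against 359 for off), and the network tip at row 254.1 agrees with 253.3 predicted. The toggle is on, so I'll slide back and lower the guard.

```bash
python3 go.py -44 107 35 -52.6 97.4 35 -60.6 84 35 -66 69.5 35 -70 51 35 -88 48 35
```

```text
11.58 [ 0.234  0.416  1.979 -0.791  0.939  0.572] F [-0.576 -0.764 -0.714] open 0.0 corner [-43.384 -18.059 106.239]
[-44.0, 107.0, 35.0] [-0.01  1.81 -0.1 ] [0. 0. 0.]
[-52.6, 97.4, 35.0] [1.25 1.81 0.19] [0. 0. 0.]
[-60.6, 84.0, 35.0] [2.67 1.81 0.83] [0. 0. 0.]
[-66.0, 69.5, 35.0] [3.95 1.81 1.71] [0. 0. 0.]
[-70.0, 51.0, 35.0] [5.34 1.81 2.99] [0. 0. 0.]
[-88.0, 48.0, 35.0] [6.98 1.81 2.21] [0. 0. 0.]
```

Call:
jog_arm --series '[[1,[0,0.6,-0.1],[0,0,0]],[1,[0,1.2,-0.1],[0,0,0]],[1,[0,1.8,-0.1],[0,0,0]],[1,[0.6,1.8,0.05],[0,0,0]],[1,[1.25,1.8,0.2],[0,0,0]],[1,[2.0,1.8,0.5],[0,0,0]],[1,[2.7,1.8,0.85],[0,0,0]],[1,[3.3,1.8,1.25],[0,0,0]],[1,[3.95,1.8,1.7],[0,0,0]],[1,[4.6,1.8,2.3],[0,0,0]],[1,[5.35,1.8,3.0],[0,0,0]],[1,[5.35,1.8,3.0],[0,0,0]]]'

```text
time: 12.58
tcp_pos: [0.4763, 0.0672, 0.1844]
tool_rot: [0.233, 0.601, 0.74, -0.191]
ft_force: [-0.2, 0.4, -0.7]
opening: -0.006
```

```bash
python3 ang.py; python3 go.py -72 50 35 -88 49 35 -145 125 35
```

```text
scene guard -0.02 0.085
top guard -0.02 0.069
12.68 [ 0.288  0.534  1.979 -0.833  0.884  0.708] F [-0.203 -0.645  0.354] open 0.0 corner [-69.927  -0.438  50.447]
[-72.0, 50.0, 35.0] [ 0.17  0.03 -0.08] [-0.1  0.1  0.1]
[-88.0, 49.0, 35.0] [ 1.54  0.03 -0.92] [-0.1  0.1  0.1]
[-145.0, 125.0, 35.0] [  1.84   0.02 -10.42] [-0.1  0.1  0.1]
```

Guard shut. Withdraw.

Call:
jog_arm --series '[[1,[0.4,0,-0.2],[0,0,0]],[1,[0.8,0,-0.5],[0,0,0]],[1,[1.5,0,-0.9],[0,0,0]],[1,[1.6,0,-3],[0,0,0]],[1,[1.7,0,-5.5],[0,0,0]],[1,[1.8,0,-8],[0,0,0]],[1,[1.8,0,-10.4],[0,0,0]],[1,[1.8,0,-10.4],[0,0,0]],[1,[1.8,0,-10.4],[0,0,0]]]'

```text
time: 13.43
tcp_pos: [0.462, 0.1411, 0.2623]
tool_rot: [0.235, 0.601, 0.74, -0.188]
ft_force: [0.0, -0.4, -0.4]
opening: 0.001
```

```bash
python3 go.py; python3 ang.py; python3 - <<'E'
from h import *
np.set_printoptions(precision=4,suppress=True)
for n in("top","scene"):
  p=optics.snapshot(n)
  for nm,z in(("yellow_lip",.067),("black_cap_vial",0),("white_boat",0),("tape_roll",0),("bench_marker",0)):
    for r in optics.tip_of(nm,p)[:1]: print(n,nm,round(r["conf"],2),np.array(r["at"]),onz(p,r["at"],z))
E
```

```text
13.43 [ 0.438  0.421  1.875 -0.675  1.107  0.623] F [ 0.022 -0.44  -0.411] open 0.0 corner [-145.759    1.117  126.916]
scene guard -0.02 0.087
top guard -0.02 0.06
top yellow_lip 0.64 [191.6 171.5] [0.5006 0.2605 0.067 ]
top black_cap_vial 0.65 [159.3 251.3] [0.6068 0.0394 0.    ]
top white_boat 0.67 [193.5 169.1] [0.5    0.2817 0.    ]
top tape_roll 0.91 [202.1 372.4] [ 0.485  -0.3196  0.    ]
top bench_marker 0.58 [199.7 204.4] [0.4834 0.1763 0.    ]
scene yellow_lip 0.65 [164.1 210.8] [0.4977 0.2592 0.067 ]
scene black_cap_vial 0.54 [201.6 264.5] [0.6064 0.0405 0.    ]
scene white_boat 0.8 [218.9 221.4] [0.4317 0.0335 0.    ]
scene tape_roll 0.8 [284.6 287.2] [ 0.4813 -0.3156  0.    ]
scene bench_marker 0.65 [159.8 192.9] [0.4795 0.4099 0.    ]
```

```bash
python3 -c "
from workcell import workorder; print(workorder.close_job())"
```

```text
the job is handed in; nothing more can be done
None
```

The red toggle is on and its guard is shut over it; I handed the job in at about 13.7 s of the 46 s. No verdict is reported on hand-in.

**What I did:** I lifted the red guard to about 0.66–0.70 rad with the closed fingertip under its lip. With the guard resting on the finger at 0.5–0.9 rad, I pushed the toggle to its stop, where the wrist reading reached about 11 N. I then lowered the guard on the finger and withdrew.

**Toggle:** with the guard still up, I slid the finger sideways to uncover the toggle. Its tip was at pixel row 254, where 253 was predicted for on and 238 for off.

**Guard:** after withdrawing, both fixed cameras fitted the red guard at about -0.02 rad, which is shut. The wrist force was near zero.

**Other things:** the yellow lip, vial, tape roll, boat and marker were all found in the scene camera within about 10 mm of where they stood, except that two start readings there were off:
- The vial was not found at the start in the scene camera; the top camera gives a shift of about 5 mm.
- The marker's start reading was poor (confidence 0.41) and differs by about 29 mm. The top camera's start position agrees to about 5 mm.

**Disagreements:**
- In the last top picture the network put the boat and the marker on the yellow box. I took these as misdetections, because the scene camera found both in place.
- The toggle's stop came about 5 mm later than my geometry predicted, probably because the fingertip is thinner or more rounded than I assumed.
- I did not measure the yellow toggle itself; the finger never went near it.

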